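Open the objective case and show the objective to the inspection camera

TASK

Lever up the lid of the objective case with the spatula's blade in the notch of its front edge, swing the lid back until it stands about upright or beyond, and lay the spatula down flat on the bench. Then take the objective with the blue ring out by its barrel and hold it up to the inspection camera for a check of its front lens: level, front lens squarely facing the camera, centred on the camera's axis, 80 mm from the camera's lens. Finish still holding it there in the air; leave the other objective in its place and do not disturb the camera or the things standing around.

Things in the scene. Friction and masses are not known exactly. Their poses are not given: they have to be found in the camera images.
- case: Objective case, fixed: grey tub 110 (x) x 190 (y) x 50 mm high, walls 6 mm, floor 5 mm, clear 4 mm lid flush on top. Origin: centre of underside, z up. Hinge along the +x side, notch in the middle of the -x side (nearer the robot). Two objectives lie on low V cradles no wider than they are, axes along x, at y = +38 and -38 mm (either way round), axes 28 mm above the bench; free space beside them.
- case_notch (a point): Centre of the pry notch, a slot 30 mm wide (along y) and 6 mm high in the top of the tub's front wall (6 mm thick) just under the lid; 47 mm above the bench, at the outer face of the wall. Only a thin blade fits; it goes in level, along the case's +x. An orange mark on the lid's edge lies right above it.
- case_hinge (a point): Middle of the lid's hinge line, which runs along the case's y, 50 mm above the bench, at the outer face of the case's +x wall (110 mm from the front).
- case_lid (a joint): Lid angle, rad: 0 shut, grows as the notch side rises, 1.57 upright, 1.9 stop (leaning back). A stiff hinge: the lid (110 g) stays where it is left; lifting it at a point 85 mm from the hinge takes about 2 N.
- lid_edge (a point): Middle of the lid's free (notch side) edge, underside; 110 mm from the hinge.
- spatula: Palette spatula lying on the bench, 180 mm long, 50 g: dark wooden handle 100 x 18 x 16 mm, flat steel blade 80 x 16 x 2 mm with round tip. Origin: on the handle's underside, 25 mm behind its blade end, near the centre of mass. x towards the tip, z up; handle x = -75 to +25 mm, blade to +105 mm, its mid-thickness 8 mm above the handle's underside.
- spatula_tip (a point): Tip of the blade, at mid-thickness.
- objective_blue: Microscope objective with a BLUE ring, about 150 g, 55 mm long: metal barrel 30 mm diameter, 34 mm long, tapered nose with the front lens at one end, short brass thread at the other. Origin: on the axis, mid-barrel. x along the axis to the front lens (barrel -17 to +17 mm, front lens +33, thread end -22 mm). In the case the front lens points to the hinge side.
- objective_blue_front (a point): Centre of the blue-ringed objective's front lens.
- objective_yellow: The same kind of objective with a YELLOW ring; stays in the case.
- camera_stand: Inspection camera's stand, fixed: steel base 150 x 110 x 12 mm, post 20 mm diameter and 312 mm high. Origin: underside, on the post's axis. The camera looks along the stand's -x, level; the base reaches from x = -100 to +50 mm.
- camera_head (a joint): Height of the camera on its post, m, clamped; its axis is 170 mm above the bench at 0. Not to be moved.
- camera_lens (a point): Centre of the camera lens's front, 100 mm in front of the post's axis (stand's -x). Axes as the stand's: the camera looks along -x. Lens 30 mm diameter in a white ring light 62 mm diameter.
- camera_focus (a point): The camera's point of sharp focus: on its optical axis, 80 mm in front of the lens.
- cleaner: Bystander: amber bottle of lens cleaner, 42 mm diameter, 95 mm high, standing. Origin: centre of its underside.
- tube: Bystander: standing sample tube with blue cap, 34 mm diameter, 110 mm high. Origin: centre of its underside.
- dish: Bystander: culture dish, 91 mm diameter, 16 mm high. Origin: centre of its underside.
Things that resemble listed ones, but are neither listed nor needed, are in the scene too. Of the things shaped like the spatula, the wooden one is meant.

How it is judged (in metres and radians):
On the way, in this order (a step that is already met when the one before it is completed fails the run):
1. the lid has been raised 0.15 rad or more by the spatula's blade in the notch, not by the fingers (value of joint case_lid between 0.15 and 0.9 rad and contact force between spatula and case above 0.1 N and contact force between the fingers and case below 0.1 N and x of spatula_tip in the frame of case between -0.055 and 0.055 m and y of spatula_tip in the frame of case between -0.03 and 0.03 m), for 0.04 s.
2. the lid stands about upright or beyond, and the spatula lies on the bench, let go (value of joint case_lid above 1.4 rad and height (world z) of each of spatula, spatula_tip below 0.02 m and contact force between the fingers and spatula below 0.05 N and contact force between spatula and case below 0.05 N), for 0.2 s.
3. the blue-ringed objective is held clear of the case (contact force between the fingers and objective_blue above 1 N and contact force between objective_blue and case below 0.05 N and height (world z) of objective_blue above 0.08 m), for 0.1 s.
At the end, for the whole second after the job is handed in: Objective held still by its barrel, touching nothing else; front lens within 12 mm of the focus point, facing the camera, axis within 0.17 rad; lid open 1.4 rad or more; spatula lying on the bench, let go, clear of the case; yellow objective moved under 8 mm, camera under 4 mm (all of step 2 and distance between objective_blue_front and camera_focus below 0.012 m and angle between the x axis of objective_blue and the x axis of camera_lens, either way round below 0.17 rad and distance between objective_blue and camera_lens above 0.1 m and linear speed of each of objective_blue, spatula below 0.02 m/s and angular speed of objective_blue below 0.2 rad/s and contact force between the fingers and objective_blue above 2 N and x of the grasp point in the frame of objective_blue between -0.02 and 0.02 m and contact force between objective_blue and case below 0.05 N and contact force between objective_blue and camera_stand below 0.05 N and contact force between objective_blue and spatula below 0.05 N and distance of objective_yellow from where it was at the start of the episode below 0.008 m and distance of camera_lens from where it was at the start of the episode below 0.004 m); the arm keeps its last pose, push and grip.
It fails at once if the yellow-ringed objective is moved by more than 15 mm (distance of objective_yellow from where it was at the start of the episode above 0.015 m).
It fails at once if the camera is shifted by more than 5 mm (distance of camera_lens from where it was at the start of the episode above 0.005 m).
It fails at once if a bystander (bottle, tube, dish) is moved by more than 20 mm (distance of any of cleaner, tube, dish from where it was at the start of the episode above 0.02 m).
It also fails if it takes over 72 s, if anything falls off the work surface, if the arm or the gripper's body presses on something with over 40 N, if the wrist force passes 120 N, or if a joint passes its speed limit or range.

ROBOT

A 6-joint arm with a two-finger parallel gripper is mounted at the origin on the work surface. World frame = base frame: x ahead of the robot, y to its left, z up, the work surface at z = 0. Lengths are in mm, angles in rad, forces in N, time in s.
With the tool pointing down it reaches from about 275 to 1000 mm from the base axis. Payload 8.4 kg.
Tool frame: the origin (TCP) lies on the centre line of the jaws, within the pads' length; the fingertips stand r.tip_reach ahead of it and the grasp point (between the pads) lies 11 mm behind it (r.tip_reach is the distance from the TCP to the fingertips, in mm); z points along the fingers, y is the line along which they close (so a half turn about z gives the same grasp; the last joint's range is limited). The gripper opens to 85 mm and grips with 20 to 120 N. Pads are 22 mm wide; open, the fingers measure 114 mm over their backs; the gripper's body (76 mm by 85 mm) begins 54 mm behind the grasp point. The pads swing forward as they close: fully open they stand 13 mm farther back than shut.
Start: joints at [-1.218, 0.353, 1.633, -0, 1.155, -0.002], TCP at [217.125, -586.076, 239.281] pointing down, gripper open.
Joint ranges: [-2.63, 2.63], [-0.92, 2.1], [0.06, 2.66], [-1.3, 4.44], [0, 2.69], [-3.02, 3.02]. Speed limits (rad/s): [2.22, 2.22, 2.79, 3.14, 3.14, 3.14].

INTERFACE

Orientations are given as [roll, pitch, yaw] about the fixed x, y, z axes, in that order (R = Rz(yaw) Ry(pitch) Rx(roll)).
In Python, from rig import r gives the robot as it stands.
- The arm moves only by the tool carry_out, never from a script. Its argument "targets" is a list of rows, each an object with "dp": the shift along the tool's x, y, z in mm, a list of three; "yaw": the turn about the tool's z in degrees. A call has 1 to 12 rows; each row is the pose to reach, as a shift and turn from the pose commanded when the call began, along the tool's axes at that moment; what a row does not reach only later rows make up. A row lasts 1/8 s, in which the tool goes at most 62.5 mm and 10.7 degrees, less where a joint would pass 70% of its speed; a pose out of reach is approached as far as the arm can. A call with a gripper value outside its range is refused whole. "fingers" is the opening, from -1 (shut) to 1 (fully open), so that 0 is half open, set as the call begins (left out, the last holds). The fingers move at their own pace and stop on an object; "grip_force" is the grip in N (left out, the last holds). Time passes only in rows, so rows that repeat a pose let the fingers close. It gives the time, the measured TCP pose, the force, the opening and the grip force at its end, in the units of the state.
- r.sense(): the state, without advancing time (a new reading comes with each control period).
- r.grab_frame(name): name is "scene" or "top" or "wrist"; returns the picture (384x512x3 uint8, red, green, blue); there is no depth.
- r.get_calibration(name): a dict with "fx", "fy", "cx", "cy" (pixels), "rvec" (rotation vector, rad) and "tvec" (3), from world to camera coordinates, as OpenCV has them. Camera axes: x right, y down, z forward; pixel columns grow to the right and rows downward; lengths in mm; the calibration is good to about 2 mm. A picture is of the moment at which its call begins: read the wrist's pose just before it. get_calibration takes no time and is no camera call; for the wrist camera it gives the pose at the moment of the call.
- r.sign_off(): hands the job in; it is judged then, once.
The state is a dict: "clock": time; "qpos": joint angles; "qvel": joint speeds; "joint_efforts": joint torques, N m; "eef_pos": TCP position; "tcp_rot": TCP orientation; "contact_force": force on the tool from outside, world axes, zero at the start; "wrist_torque": the same for the moment, N m; "opening": opening from 0.0 (shut) to 1.0 (fully open); "grasp_force": force on a finger pad.
Only numpy, scipy, OpenCV 4.12 (cv2) and the standard library are available. Lean on these libraries where they do the work, as an engineer would, in place of code of your own. Each camera call takes 0.05 s, during which the arm holds its last target. There are 200 camera calls.

## Working session

There is one attempt and no reset: what is moved stays moved. The work goes in short steps, Python scripts to look and compute and a tool call to move; the robot and the scene stay as the last step left them, time stands still between calls to the robot, and variables do not carry over. Pictures are saved under pics/ and viewed, at most 10 in all, crops included, and the job is handed in when it is done.

Besides the shell and the picture viewer there is one more tool, called after "Emit:" as name(argument=value, ...) on one line, values as JSON. carry_out: Moves the arm, as the interface text tells. Its arguments: {"type":"object","properties":{"targets":{"type":"array","items":{"type":"object","properties":{"dp":{"type":"array","items":{"type":"number"}},"yaw":{"type":"number"}}}},"fingers":{"type":"number"},"grip_force":{"type":"number"}},"required":["targets"]}

```bash
ls; mkdir -p pics; python3 - <<'E'
from rig import r
import cv2,numpy as np
print(r.sense(), r.tip_reach)
a=r.grab_frame("scene");b=r.grab_frame("top")
cv2.imwrite("pics/s0.png",cv2.resize(a[:,:,::-1],(800,600),interpolation=cv2.INTER_CUBIC))
cv2.imwrite("pics/t0.png",cv2.resize(b[:,:,::-1],(800,600),interpolation=cv2.INTER_CUBIC))
for n in("scene","top","wrist"):
  c=r.get_calibration(n);R=cv2.Rodrigues(np.array(c["rvec"]))[0];print(n,c,-R.T@np.array(c["tvec"]).ravel())
E
```

```text
pics
{'clock': 0.0, 'qpos': array([-1.21837583e+00,  3.53655076e-01,  1.63412047e+00,  1.33347016e-05,
        1.15517520e+00, -2.42274231e-03]), 'qvel': array([ 0.00221813,  0.00044228,  0.00036541,  0.00077432, -0.0006946 ,
       -0.00170822]), 'joint_efforts': array([-1.56896469e-03, -6.05253053e+01, -3.42063081e+01, -1.67564081e-04,
        9.37186182e-03, -5.35036463e-06]), 'eef_pos': array([ 216.9875929 , -585.6451172 ,  238.56318173]), 'tcp_rot': array([-3.14023459e+00, -1.54824141e-05,  3.54837838e-01]), 'contact_force': array([-0.1888738 ,  0.49681052,  0.08337561]), 'wrist_torque': array([ 0.02030035,  0.00837273, -0.01113261]), 'grasp_force': 0.0, 'opening': 0.9997558135772463} 8.0
scene {'fx': 419.5095177690448, 'fy': 419.5095177690448, 'cx': 252.26768739051246, 'cy': 197.62724071698807, 'rvec': array([ 1.33213874,  2.39293389, -0.75725639]), 'tvec': array([ 282.60094859, -311.10031328, 1473.43834417])} [1090.9185193   336.17147323 1022.03364915]
top {'fx': 415.6701154082371, 'fy': 415.6701154082371, 'cx': 250.88050150581188, 'cy': 193.37112370272433, 'rvec': array([ 2.11476087, -2.15392932,  0.16166353]), 'tvec': array([  28.5090668 ,  605.44033047, 1152.69393719])} [ 414.91726751    9.08897739 1234.43716936]
wrist {'fx': 267.887678875018, 'fy': 267.887678875018, 'cx': 256.87115238770946, 'cy': 186.64004272752175, 'rvec': array([-2.35040657,  1.63547584,  0.27010235]), 'tvec': array([-622.55524658,  -41.43808915,  381.03219796])} [ 293.70121779 -555.75155334  373.30616362]
```

View pics/s0.png

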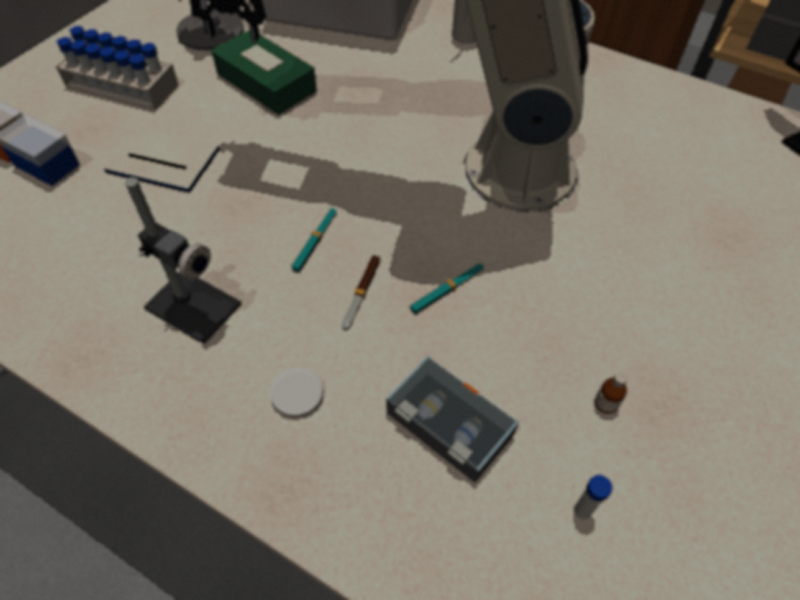

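View pics/t0.png

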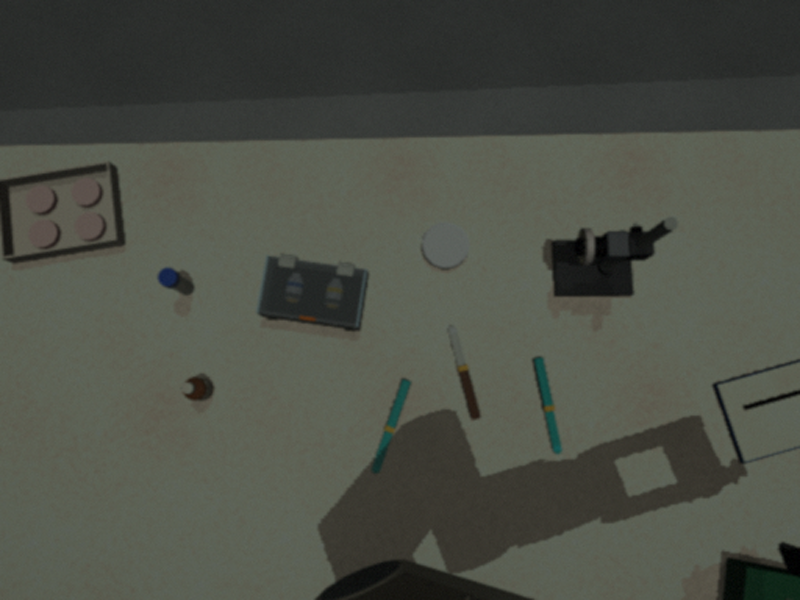

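Scene view: the wooden spatula's handle runs from (375,258) to its blade tip at (346,326). Teal look-alikes are at (314,240) and (447,288). The case is around (450,415), with the yellow ring at (431,403) and the blue ring at (467,432). The camera is at (190,265). Top view: spatula (476,416) to (451,327), case corners about (267,258), (368,270), (360,328) and (259,317), camera lens about (587,247). Only the brown-handled one fits "wooden". I'll confirm with a crop.

```bash
cat > h.py <<'E'
from rig import r
import cv2,numpy as np
def cal(n):
    c=r.get_calibration(n);R=cv2.Rodrigues(np.array(c["rvec"]))[0];K=np.array([[c["fx"],0,c["cx"]],[0,c["fy"],c["cy"]],[0,0,1.]])
    return K,R,np.array(c["tvec"]).ravel()
def ray(n,uv,z,c=None):
    K,R,t=c or cal(n);o=-R.T@t;d=R.T@np.linalg.solve(K,[uv[0],uv[1],1.]);return o+d*(z-o[2])/d[2]
def proj(n,P,c=None):
    K,R,t=c or cal(n);q=(R@np.atleast_2d(P).T).T+t;q=q@K.T;return q[:,:2]/q[:,2:]
def crop(im,x0,x1,y0,y1,s,g=1.8):
    a=np.clip(im[y0:y1,x0:x1,::-1].astype(float)*g,0,255).astype(np.uint8)
    return cv2.resize(a,None,fx=s,fy=s,interpolation=cv2.INTER_CUBIC)
E
python3 - <<'E'
from h import *
t=r.grab_frame("top");s=r.grab_frame("scene")
a=crop(t,160,320,155,275,5,2.2)   # 800x600
cv2.imwrite("pics/t1.png",a)
b=crop(s,70,230,105,225,5,1.6);cv2.imwrite("pics/s1.png",b)
S=1.5625
for nm,uv,z in [("spat tip",(451,327),8),("spat end",(476,416),8),("c1",(267,258),54),("c2",(368,270),54),("c3",(360,328),54),("c4",(259,317),54),("lens",(587,247),170),("dish",(445,246),16),("tube",(168,277),110),("bottle",(187,389),95),("posttop",(670,224),312),("base",(553,297),12),("base",(632,295),12),("base",(630,240),12),("base",(552,240),12)]:
    print(nm,ray("top",(uv[0]/S,uv[1]/S),z).round())
E
```

```text
spat tip [562. -94.   8.]
spat end [ 395. -135.    8.]
c1 [693. 249.  54.]
c2 [666.  61.  54.]
c3 [558.  77.  54.]
c4 [582. 262.  54.]
lens [ 674. -312.  170.]
dish [719. -86.  16.]
tube [649. 413. 110.]
bottle [452. 377.  95.]
posttop [ 671. -392.  312.]
base [ 616. -289.   12.]
base [ 617. -439.   12.]
base [ 724. -444.   12.]
base [ 727. -293.   12.]
```

View pics/t1.png

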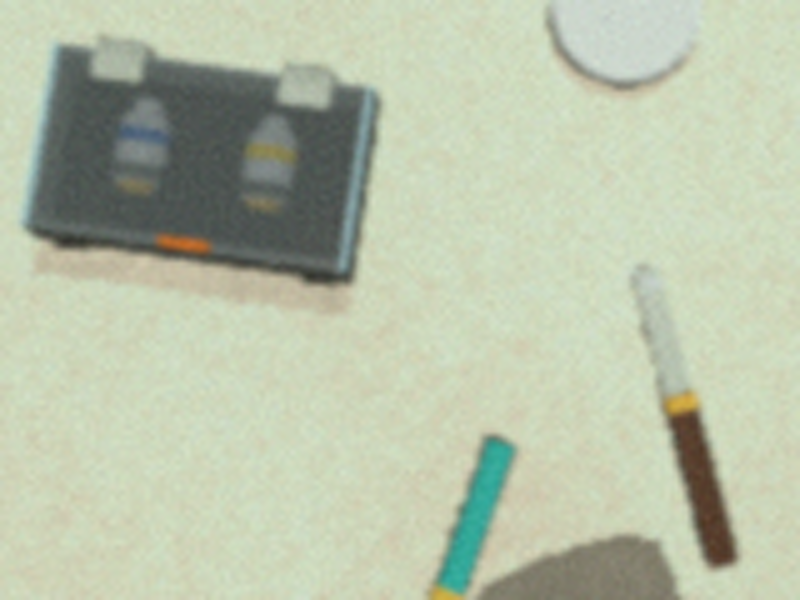

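View pics/s1.png

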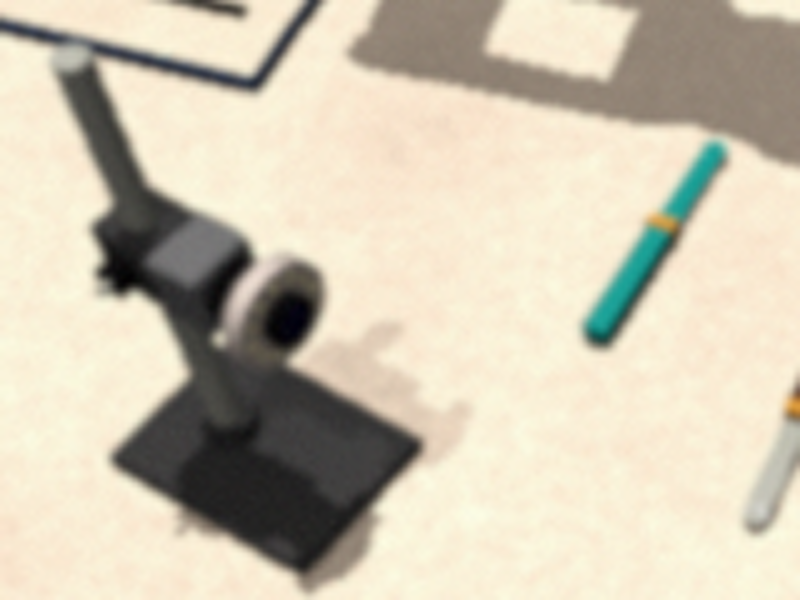

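Crop check: the brown-handled spatula runs from tip (641,268) to handle end (720,563), so it's the right one. The case has the orange mark at (184,243), blue ring at (142,135, +y side) and yellow ring at (270,152). The camera's lens is at (288,318) in the scene crop, looking towards world +y.

```bash
python3 - <<'E'
from h import *
from scipy.optimize import least_squares as LS
T=lambda u,v:((u+.5)/5-.5+160,(v+.5)/5-.5+155)
Sc=lambda u,v:((u+.5)/5-.5+70,(v+.5)/5-.5+105)
ct,cs=cal("top"),cal("scene")
def pose(p,L): c,s=np.cos(p[2]),np.sin(p[2]);L=np.array(L,float);return np.c_[p[0]+c*L[:,0]-s*L[:,1],p[1]+s*L[:,0]+c*L[:,1],L[:,2]]
L=[(55,95,54),(55,-95,54),(-55,-95,54),(-55,95,54),(-55,0,54)]
uv=np.array([T(55,43),T(377,90),T(350,275),T(25,232),T(184,241)])
f=LS(lambda p:(proj("top",pose(p,L),ct)-uv).ravel(),[625,160,-.13],x_scale=[10,10,.1]);print("case",f.x,f.fun.round(1))
p=f.x
for nm,u in[("blue nose",(147,99)),("blue thread",(135,187)),("yel nose",(275,117)),("yel thread",(263,207))]:
    w=ray("top",T(*u),28,ct);d=w[:2]-p[:2];c,s=np.cos(p[2]),np.sin(p[2]);print(nm,w.round(),(c*d[0]+s*d[1]).round(1),(-s*d[0]+c*d[1]).round(1))
L=[(105,0,8),(25,0,12),(-75,0,12)];uv=np.array([T(641,266),T(684,411),T(720,564)])
f=LS(lambda p:(proj("top",pose(p,L),ct)-uv).ravel(),[460,-115,.24],x_scale=[10,10,.1]);print("spat",f.x,f.fun.round(1))
# lens triangulation
P=[a[1].reshape(3,3) if 0 else a[0]@np.c_[a[1],a[2]] for a in (ct,cs)]
X=cv2.triangulatePoints(P[0],P[1],np.array([[587/1.5625],[247/1.5625]]),np.array([[Sc(288,318)[0]],[Sc(288,318)[1]]]));print("lens tri",(X[:3]/X[3]).ravel())
for z in (160,170,180,190,200,210):print(z,ray("scene",Sc(288,318),z,cs).round(),ray("top",(587/1.5625,247/1.5625),z,ct).round())
# stand from base corners in scene
for u in [(112,460),(303,570),(423,443)]: print("base",ray("scene",Sc(*u),12,cs).round())
print("posttop",ray("scene",Sc(72,50),312,cs).round())
E
```

```text
case [ 6.29422795e+02  1.64481701e+02 -1.58238889e-01] [ 0.1 -0.   0.1 -0.6 -0.1 -0.3 -0.4 -0.9  0.3  1.9]
blue nose [670. 200.  28.] 34.1 41.5
blue thread [617. 207.  28.] -19.1 39.8
yel nose [657. 124.  28.] 33.9 -35.5
yel thread [604. 131.  28.] -20.4 -36.8
spat [ 4.61925258e+02 -1.15867463e+02  2.22643370e-01] [ 0.5  0.8 -1.1 -2.   0.5  1.1]
lens tri [ 670.75324164 -307.84155606  171.31050925]
160 [ 664. -312.  160.] [ 676. -315.  160.]
170 [ 669. -304.  170.] [ 674. -312.  170.]
180 [ 674. -297.  180.] [ 671. -309.  180.]
190 [ 679. -289.  190.] [ 669. -306.  190.]
200 [ 684. -282.  200.] [ 666. -303.  200.]
210 [ 689. -274.  210.] [ 664. -300.  210.]
base [ 727. -438.   12.]
base [ 726. -292.   12.]
base [ 621. -291.   12.]
posttop [ 668. -397.  312.]
```

```bash
cat >> h.py <<'E'
def go(x,y,z,yaw):
    s=r.sense();p=s["eef_pos"];w=s["tcp_rot"][2];d=np.array([x,y,z])-p
    c,n=np.cos(w),np.sin(w);dy=-np.degrees((yaw-w+np.pi)%(2*np.pi)-np.pi)
    print("dp",np.round([c*d[0]+n*d[1],n*d[0]-c*d[1],-d[2]],1),"yaw",round(dy,1),"t",s["clock"])
E
python3 -c "
from h import *
go(462,-116,150,.223)"
```

```text
dp [ 393.  -355.5   88.8] yaw 7.6 t 0.2
```

Emit:
carry_out(targets=[{"dp": [393, -355, 89], "yaw": 7.6}, {"dp": [393, -355, 89], "yaw": 7.6}, {"dp": [393, -355, 89], "yaw": 7.6}, {"dp": [393, -355, 89], "yaw": 7.6}, {"dp": [393, -355, 89], "yaw": 7.6}, {"dp": [393, -355, 89], "yaw": 7.6}, {"dp": [393, -355, 89], "yaw": 7.6}, {"dp": [393, -355, 89], "yaw": 7.6}, {"dp": [393, -355, 89], "yaw": 7.6}, {"dp": [393, -355, 89], "yaw": 7.6}, {"dp": [393, -355, 89], "yaw": 7.6}, {"dp": [393, -355, 89], "yaw": 7.6}], fingers=0.0)

```text
clock: 1.7
eef_pos: [462.0, -117.5, 150.4]
tcp_rot: [3.141, -0.0, 0.221]
contact_force: [-0.1, -0.3, 0.7]
opening: 0.498
grasp_force: 0.0
```

```bash
python3 - <<'E'
from h import *
s=r.sense();print(s["eef_pos"],s["tcp_rot"],s["opening"])
c=cal("wrist");im=r.grab_frame("wrist");np.savez("w1.npz",K=c[0],R=c[1],t=c[2],im=im)
cv2.imwrite("pics/w1.png",cv2.resize(np.clip(im[:,:,::-1]*1.5,0,255).astype(np.uint8),(800,600)))
from math import *
y=.223
for x,z in[(105,8),(25,12),(0,16),(-75,12)]:print(x,proj("wrist",[462+x*cos(y),-116+x*sin(y),z],c)*1.5625)
E
```

```text
[ 462.0035967  -117.54735022  150.4407166 ] [ 3.14136174e+00 -5.72246756e-05  2.20943611e-01] 0.4975755247735808
105 [[401.26971432 110.37986127]]
25 [[401.53871219 241.12570678]]
0 [[401.61568904 279.0521087 ]]
-75 [[401.81540062 374.76227326]]
```

View pics/w1.png

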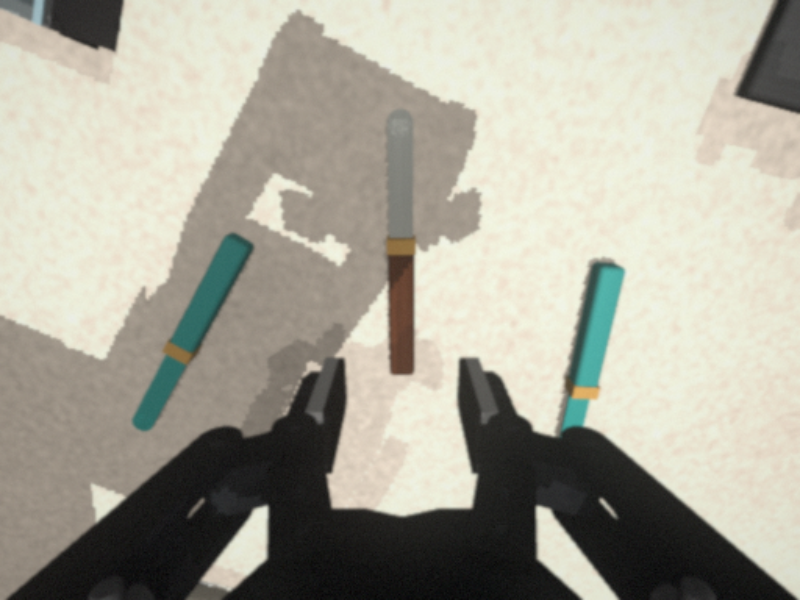

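The wrist view shows the wooden spatula's tip at (400,111) and handle end at (401,374). Both are within 2 px of the predicted points, so the pose holds.

Emit:
carry_out(targets=[{"dp": [0, -1.5, 60], "yaw": 0}, {"dp": [0, -1.5, 110], "yaw": 0}, {"dp": [0, -1.5, 130], "yaw": 0}, {"dp": [0, -1.5, 138], "yaw": 0}, {"dp": [0, -1.5, 138], "yaw": 0}, {"dp": [0, -1.5, 138], "yaw": 0}])

```text
clock: 2.5
eef_pos: [462.8, -115.6, 13.3]
tcp_rot: [3.141, -0.002, 0.222]
contact_force: [0.3, -0.4, 1.5]
opening: 0.501
grasp_force: 0.0
```

Emit:
carry_out(targets=[{"dp": [0, 0, 0], "yaw": 0}, {"dp": [0, 0, 0], "yaw": 0}, {"dp": [0, 0, 0], "yaw": 0}, {"dp": [0, 0, 0], "yaw": 0}, {"dp": [0, 0, 0], "yaw": 0}, {"dp": [0, 0, 0], "yaw": 0}], fingers=-1, grip_force=80)

```text
clock: 3.25
eef_pos: [462.6, -115.3, 13.4]
tcp_rot: [3.141, -0.001, 0.222]
contact_force: [-2.4, -0.4, 11.6]
opening: 0.186
grasp_force: 78.5
```

```bash
python3 -c "
from h import *
go(432,196,110,-.158)"
```

```text
dp [  38.8 -310.4  -96.6] yaw 21.8 t 3.25
```

Emit:
carry_out(targets=[{"dp": [0, 0, -30], "yaw": 0}, {"dp": [5, -40, -70], "yaw": 4}, {"dp": [20, -100, -96.5], "yaw": 10}, {"dp": [30, -160, -96.5], "yaw": 16}, {"dp": [38, -220, -96.5], "yaw": 21.8}, {"dp": [39, -280, -96.5], "yaw": 21.8}, {"dp": [39, -310, -96.5], "yaw": 21.8}, {"dp": [39, -310, -96.5], "yaw": 21.8}, {"dp": [39, -310, -96.5], "yaw": 21.8}, {"dp": [39, -310, -96.5], "yaw": 21.8}], grip_force=110)

```text
clock: 4.5
eef_pos: [431.9, 194.8, 108.9]
tcp_rot: [3.141, -0.0, -0.16]
contact_force: [-0.5, -0.1, 0.6]
opening: 0.166
grasp_force: 109.8
```

```bash
python3 - <<'E'
from h import *
s=r.sense();print(s["eef_pos"],s["tcp_rot"],s["opening"])
c=cal("wrist");im=r.grab_frame("wrist");np.savez("w2.npz",K=c[0],R=c[1],t=c[2],im=im)
cv2.imwrite("pics/w2.png",cv2.resize(np.clip(im[:,:,::-1]*1.5,0,255).astype(np.uint8),(800,600)))
from math import *
y=-.158
for x,yy,z in[(-55,95,54),(-55,-95,54),(-55,0,54),(-55,0,50),(55,95,54),(55,-95,54)]:print(x,proj("wrist",[629.4+x*cos(y)-yy*sin(y),164.5+x*sin(y)+yy*cos(y),z],c)*1.5625)
p=s["eef_pos"];y=s["tcp_rot"][2]
print("tip",proj("wrist",[p[0]+104.4*cos(y),p[1]+104.4*sin(y),p[2]-5.4],c)*1.5625)
E
```

```text
[431.92270792 194.79940808 108.86265895] [ 3.14147171e+00 -4.23400888e-05 -1.59614397e-01] 0.16627586774749006
-55 [[152.23969874 -24.24957326]]
-55 [[651.23341658 -25.35659151]]
-55 [[401.59095934 -24.80275938]]
-55 [[401.5902931  -20.73161578]]
55 [[  81.16337957 -464.50720771]]
55 [[ 721.35754621 -466.58745219]]
tip [[406.20888323  69.97038499]]
```

View pics/w2.png

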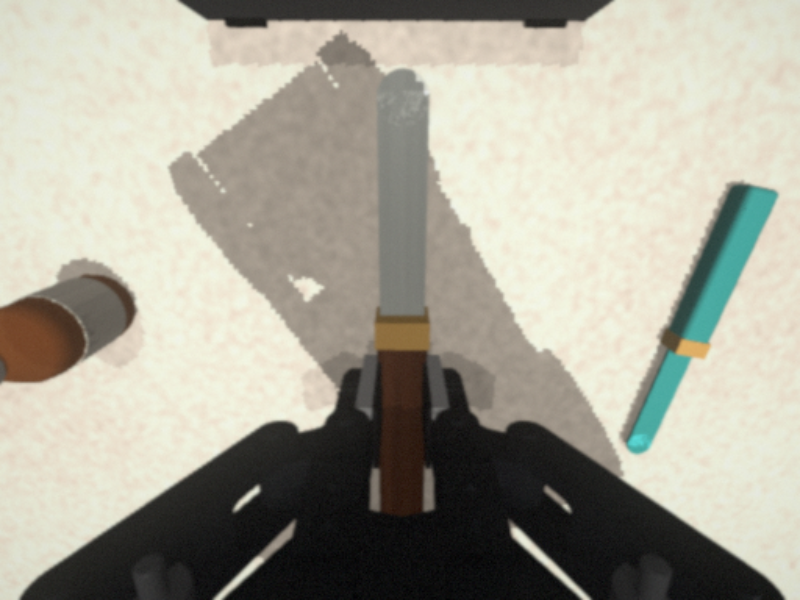

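The wrist view shows the blade tip at (402,70), predicted (406,70). The case's front lower edge is level at row 20, as expected for z=0, so the case yaw and distance agree. Next I descend to notch height.

Emit:
carry_out(targets=[{"dp": [0, 0, 40], "yaw": 0}, {"dp": [0, 0, 56.5], "yaw": 0}, {"dp": [0, 0, 56.5], "yaw": 0}, {"dp": [0, 0, 56.5], "yaw": 0}])

```text
clock: 5.05
eef_pos: [432.3, 195.5, 52.9]
tcp_rot: [-3.141, -0.001, -0.159]
contact_force: [0.1, 0.5, -0.2]
opening: 0.168
grasp_force: 109.8
```

```bash
python3 - <<'E'
from h import *
go(499.7,185.2,52.2,-.158)
s=r.grab_frame("scene")
p=proj("scene",[575,175,48]).ravel().astype(int);print(p)
x0,y0=p[0]-60,p[1]-45
cv2.imwrite("pics/s2.png",crop(s,x0,x0+120,y0,y0+90,6.6,1.6))
E
```

```text
dp [68.2 -0.5  0.7] yaw -0.1 t 5.05
[301 249]
```

View pics/s2.png

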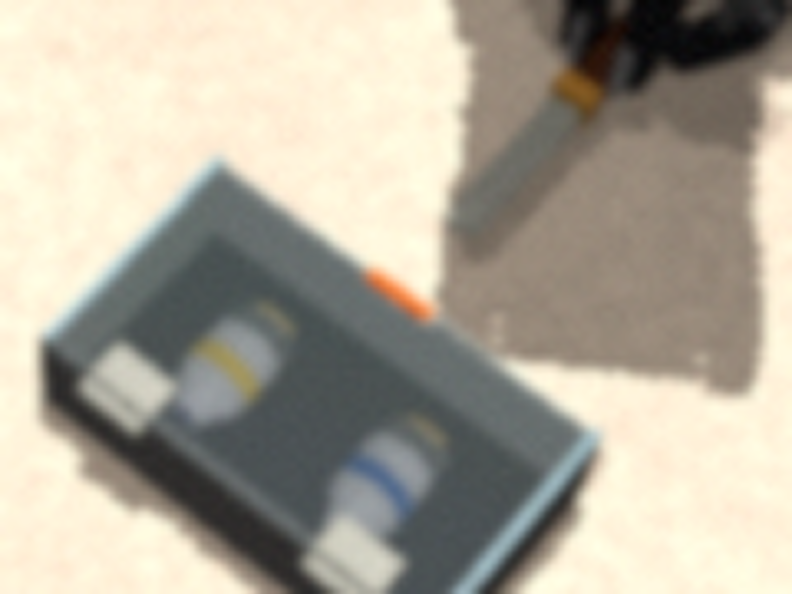

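The scene crop shows the blade tip at about (465,225), pointing at the orange mark (400,292) and level with it. I'll insert slowly.

Emit:
carry_out(targets=[{"dp": [20, -0.5, 0.7], "yaw": 0}, {"dp": [35, -0.5, 0.7], "yaw": 0}, {"dp": [42, -0.5, 0.7], "yaw": 0}, {"dp": [48, -0.5, 0.7], "yaw": 0}, {"dp": [52, -0.5, 0.7], "yaw": 0}, {"dp": [52, -0.5, 0.7], "yaw": 0}])

```text
clock: 5.85
eef_pos: [483.2, 188.0, 51.5]
tcp_rot: [3.142, 0.0, -0.158]
contact_force: [0.2, 0.8, -0.7]
opening: 0.17
grasp_force: 109.8
```

Emit:
carry_out(targets=[{"dp": [8, 0, 0], "yaw": 0}, {"dp": [16, 0, 0], "yaw": 0}, {"dp": [16, 0, 0], "yaw": 0}, {"dp": [16, 0, -3], "yaw": 0}, {"dp": [16, 0, -6], "yaw": 0}, {"dp": [16, 0, -6], "yaw": 0}])

```text
clock: 6.6
eef_pos: [498.7, 185.5, 57.7]
tcp_rot: [3.141, 0.0, -0.158]
contact_force: [0.3, -0.2, -1.1]
opening: 0.175
grasp_force: 109.6
```

Emit:
carry_out(targets=[{"dp": [0.5, 0, -5], "yaw": 0}, {"dp": [1.5, 0, -13], "yaw": 0}, {"dp": [3.5, 0, -21], "yaw": 0}, {"dp": [6.5, 0, -28.5], "yaw": 0}, {"dp": [6.5, 0, -28.5], "yaw": 0}, {"dp": [6.5, 0, -28.5], "yaw": 0}])

```text
clock: 7.35
eef_pos: [506.0, 184.6, 86.4]
tcp_rot: [-3.141, -0.001, -0.158]
contact_force: [0.4, 0.4, -1.3]
opening: 0.17
grasp_force: 109.8
```

```bash
python3 - <<'E'
from h import *
s=r.grab_frame("scene")
cv2.imwrite("pics/s3.png",crop(s,240,360,204,294,6.6,1.6))
E
```

```text
(no output)
```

View pics/s3.png

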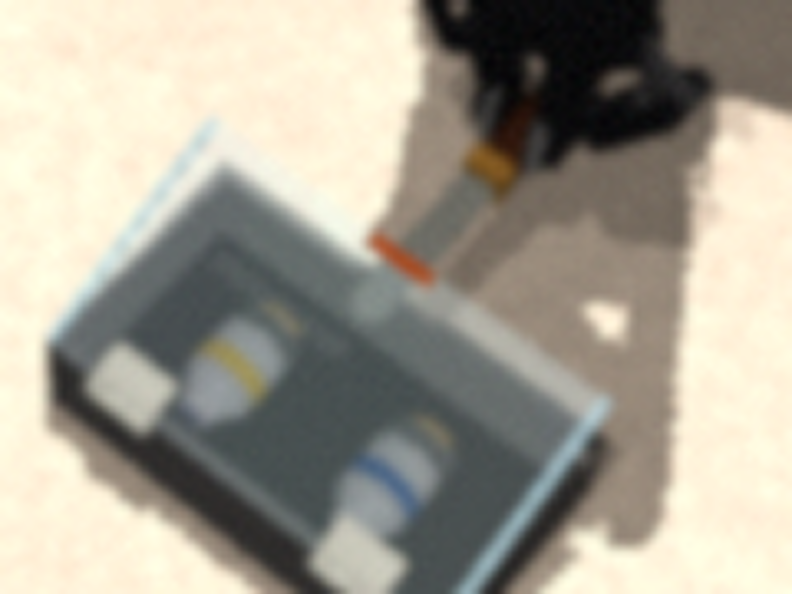

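The lid is up: its edge with the orange mark is at (400,260), and the blade tip is under it at (380,300). I'll keep following the arc.

Emit:
carry_out(targets=[{"dp": [4, 0, -7.5], "yaw": 0}, {"dp": [8, 0, -14.5], "yaw": 0}, {"dp": [13, 0, -21], "yaw": 0}, {"dp": [18.5, 0, -27], "yaw": 0}, {"dp": [25, 0, -32.5], "yaw": 0}, {"dp": [31, 0, -37], "yaw": 0}, {"dp": [38, 0, -41], "yaw": 0}, {"dp": [46, 0, -44.5], "yaw": 0}, {"dp": [54, 0, -47], "yaw": 0}, {"dp": [61.5, 0, -49], "yaw": 0}])

```text
clock: 8.65
eef_pos: [566.7, 174.7, 135.2]
tcp_rot: [3.142, -0.0, -0.158]
contact_force: [-1.3, 0.3, -1.8]
opening: 0.174
grasp_force: 109.7
```

Emit:
carry_out(targets=[{"dp": [7, 0, -1], "yaw": 0}, {"dp": [14, 0, -1], "yaw": 0}, {"dp": [21, 0, -1], "yaw": 0}, {"dp": [28, 0, 0], "yaw": 0}, {"dp": [32, 0, 1], "yaw": 0}, {"dp": [32, 0, 1], "yaw": 0}])

```text
clock: 9.4
eef_pos: [598.3, 169.8, 134.1]
tcp_rot: [-3.141, -0.001, -0.158]
contact_force: [-0.2, 0.4, -0.5]
opening: 0.167
grasp_force: 109.8
```

```bash
python3 - <<'E'
from h import *
s=r.grab_frame("scene")
cv2.imwrite("pics/s4.png",crop(s,220,380,180,300,5,1.6))
from math import *
y=-.158
for th in(1.4,1.57,1.75):
  for yy in(95,-95):
    x=55-110*cos(th);z=50+110*sin(th);q=proj("scene",[629.4+x*cos(y)-yy*sin(y),164.5+x*sin(y)+yy*cos(y),z])[0];print(th,yy,(q-[220,180])*5)
E
```

```text
1.4 95 [477.85145934 488.21318032]
1.4 -95 [154.72898983 247.45840925]
1.57 95 [453.52136597 516.29739311]
1.57 -95 [129.05374556 271.23694545]
1.75 95 [426.36510985 549.81263774]
1.75 -95 [101.4783007 300.5453862]
```

View pics/s4.png

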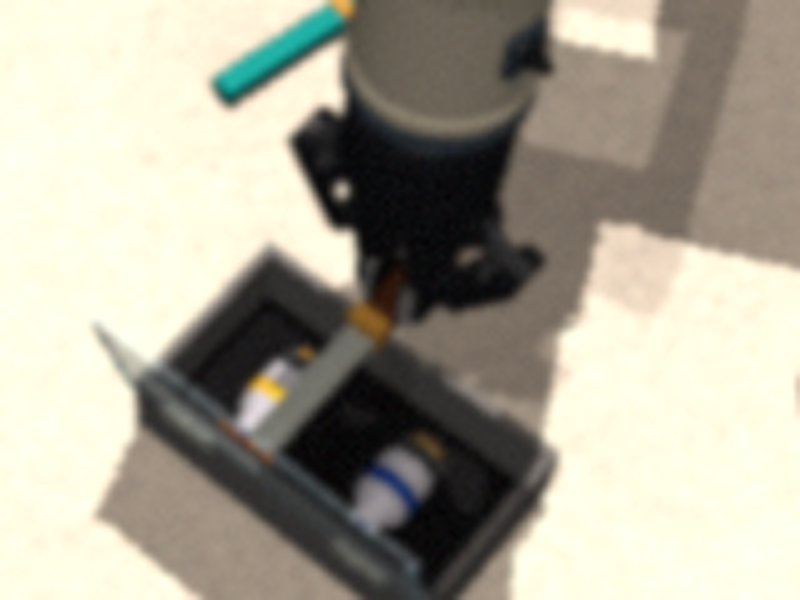

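The lid's left corner is at (97,325), which puts it at about 1.85 rad, leaning back. The spatula touches only the lid at (260,450). I'll retract and return it to its old spot.

Emit:
carry_out(targets=[{"dp": [-40, 0, -5], "yaw": 0}, {"dp": [-90, 0, -5], "yaw": 0}, {"dp": [-130, 0, -5], "yaw": 0}, {"dp": [-130, 0, -5], "yaw": 0}, {"dp": [-130, 0, -5], "yaw": 0}])

```text
clock: 10.07
eef_pos: [470.4, 190.7, 139.7]
tcp_rot: [-3.141, -0.002, -0.158]
contact_force: [0.6, 0.4, -0.1]
opening: 0.174
grasp_force: 109.8
```

```bash
python3 -c "
from h import *
go(462,-116,50,.223)"
```

```text
dp [ 39.9 304.2  89.7] yaw -21.8 t 10.075
```

Emit:
carry_out(targets=[{"dp": [5, 60, 0], "yaw": -5}, {"dp": [15, 120, 0], "yaw": -10}, {"dp": [25, 180, 20], "yaw": -16}, {"dp": [35, 240, 50], "yaw": -21.8}, {"dp": [40, 300, 80], "yaw": -21.8}, {"dp": [40, 304, 90], "yaw": -21.8}, {"dp": [40, 304, 90], "yaw": -21.8}, {"dp": [40, 304, 90], "yaw": -21.8}, {"dp": [40, 304, 90], "yaw": -21.8}])

```text
clock: 11.2
eef_pos: [461.8, -115.2, 49.9]
tcp_rot: [3.141, -0.001, 0.224]
contact_force: [-0.0, -0.7, 0.1]
opening: 0.172
grasp_force: 109.8
```

Emit:
carry_out(targets=[{"dp": [0, 0, 20], "yaw": 0}, {"dp": [0, 0, 30], "yaw": 0}, {"dp": [0, 0, 34], "yaw": 0}, {"dp": [0, 0, 34.5], "yaw": 0}, {"dp": [0, 0, 34.5], "yaw": 0}])

```text
clock: 11.82
eef_pos: [461.2, -116.2, 14.9]
tcp_rot: [3.141, -0.0, 0.222]
contact_force: [-0.1, -0.2, -0.4]
opening: 0.172
grasp_force: 109.8
```

Emit:
carry_out(targets=[{"dp": [0, 0, 1], "yaw": 0}, {"dp": [0, 0, 2], "yaw": 0}, {"dp": [0, 0, 2], "yaw": 0}])

```text
clock: 12.2
eef_pos: [461.2, -116.3, 13.5]
tcp_rot: [3.141, -0.001, 0.222]
contact_force: [-3.8, 0.2, 15.6]
opening: 0.167
grasp_force: 111.8
```

Emit:
carry_out(targets=[{"dp": [0, 0, 0], "yaw": 0}, {"dp": [0, 0, 0], "yaw": 0}, {"dp": [0, 0, 0], "yaw": 0}, {"dp": [0, 0, 0], "yaw": 0}, {"dp": [0, 0, -30], "yaw": 0}, {"dp": [0, 0, -80], "yaw": 0}, {"dp": [0, 0, -140], "yaw": 0}, {"dp": [0, 0, -180], "yaw": 0}, {"dp": [0, 0, -180], "yaw": 0}], fingers=0.15)

```text
clock: 13.32
eef_pos: [462.8, -116.7, 195.6]
tcp_rot: [3.139, -0.006, 0.222]
contact_force: [-0.2, 0.1, -0.8]
opening: 0.571
grasp_force: 0.0
```

```bash
python3 - <<'E'
from h import *
from math import *
y=-.158
# blue barrel mid in case: nose 34 -> origin x~1, y 40
for n,(cx,cy) in dict(view=(-60,39),).items():
  go(629.4+cx*cos(y)-cy*sin(y),164.5+cx*sin(y)+cy*cos(y),200,y+pi)
E
```

```text
dp [ 183.2 -296.1   -4.4] yaw -158.2 t 13.325
```

Emit:
carry_out(targets=[{"dp": [30, -50, -10], "yaw": -10.5}, {"dp": [60, -100, -10], "yaw": -21}, {"dp": [90, -150, -10], "yaw": -31.5}, {"dp": [120, -200, -10], "yaw": -42}, {"dp": [150, -250, -10], "yaw": -52.5}, {"dp": [183, -296, -10], "yaw": -63}, {"dp": [183, -296, -10], "yaw": -73.5}, {"dp": [183, -296, -10], "yaw": -84}, {"dp": [183, -296, -10], "yaw": -94.5}, {"dp": [183, -296, -10], "yaw": -105}, {"dp": [183, -296, -10], "yaw": -115.5}, {"dp": [183, -296, -10], "yaw": -126}])

```text
clock: 14.82
eef_pos: [573.4, 212.5, 200.7]
tcp_rot: [-3.139, -0.001, 2.427]
contact_force: [0.0, -0.7, 1.5]
opening: 0.579
grasp_force: 0.0
```

```bash
python3 - <<'E'
from h import *
from math import *
y=-.158
cx,cy=1,39
print(r.sense()["qpos"])
go(629.4+cx*cos(y)-cy*sin(y),164.5+cx*sin(y)+cy*cos(y),170,y+pi)
E
```

```text
[ 3.52514901e-01  3.71767867e-01  1.69805078e+00 -6.46961585e-06
  1.07428944e+00 -5.04039158e-01]
dp [-54.   34.   30.7] yaw -31.9 t 14.825
```

Emit:
carry_out(targets=[{"dp": [-20, 12, 10], "yaw": -10.5}, {"dp": [-40, 24, 20], "yaw": -21}, {"dp": [-54, 34, 30.5], "yaw": -31.5}, {"dp": [-54, 34, 30.5], "yaw": -31.9}, {"dp": [-54, 34, 30.5], "yaw": -31.9}, {"dp": [-54, 34, 30.5], "yaw": -31.9}])

```text
clock: 15.58
eef_pos: [636.6, 202.9, 172.2]
tcp_rot: [-3.142, -0.0, 2.976]
contact_force: [-0.2, -0.7, 0.1]
opening: 0.575
grasp_force: 0.0
```

```bash
python3 - <<'E'
from h import *
from math import *
s=r.sense();print(s["eef_pos"],s["tcp_rot"])
c=cal("wrist");im=r.grab_frame("wrist")
cv2.imwrite("pics/w3.png",cv2.resize(np.clip(im[:,:,::-1]*1.5,0,255).astype(np.uint8),(800,600)))
np.savez("w3.npz",K=c[0],R=c[1],t=c[2],im=im)
y=-.158
for cx,cy,z in[(34,39,28),(-21,39,28),(-16,54,28),(-16,24,28),(18,54,28),(18,24,28),(34,-38,28),(-21,-38,28),(-55,95,50),(-55,-95,50)]:print(cx,cy,(proj("wrist",[629.4+cx*cos(y)-cy*sin(y),164.5+cx*sin(y)+cy*cos(y),z],c)*1.5625).round())
E
```

```text
[636.63585586 202.92631512 172.23348998] [-3.14158449e+00 -1.34664837e-04  2.97615235e+00]
34 39 [[399. 320.]]
-21 39 [[399. 245.]]
-16 54 [[421. 252.]]
-16 24 [[377. 253.]]
18 54 [[420. 299.]]
18 24 [[378. 300.]]
34 -38 [[293. 321.]]
-21 -38 [[285. 246.]]
-55 95 [[491. 197.]]
-55 -95 [[176. 199.]]
```

View pics/w3.png

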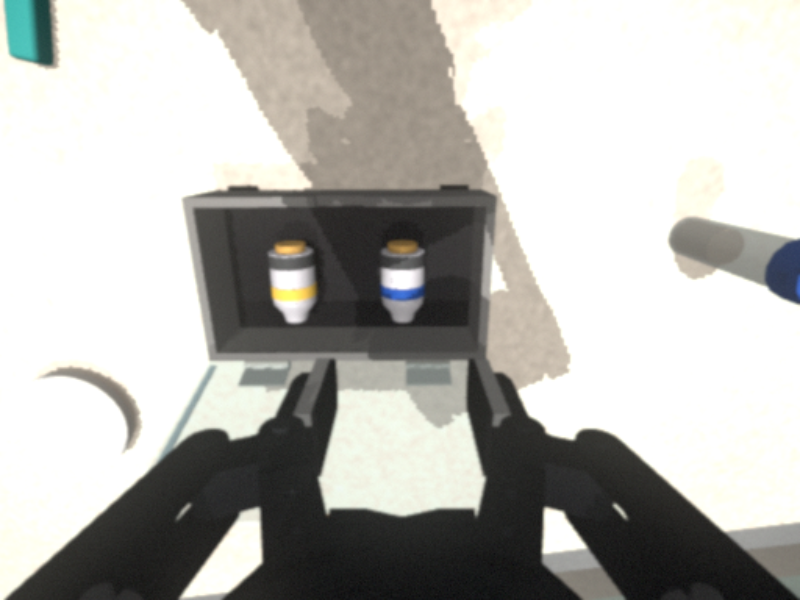

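The wrist view shows the blue objective on column 402, from nose (402,321) to thread (402,241), in the +y half as expected. It sits about 2 mm further in +y than estimated. The yellow one is at (292,280). Both are undisturbed and the lid is open.

```bash
python3 - <<'E'
from h import *
from math import *
y=-.158
cx,cy=0.5,41
go(629.4+cx*cos(y)-cy*sin(y),164.5+cx*sin(y)+cy*cos(y),21,y+pi)
E
```

```text
dp [  0.8   1.9 151.4] yaw -0.4 t 15.625
```

Emit:
carry_out(targets=[{"dp": [1, 2, 50], "yaw": -0.4}, {"dp": [1, 2, 90], "yaw": -0.4}, {"dp": [1, 2, 115], "yaw": -0.4}, {"dp": [1, 2, 135], "yaw": -0.4}, {"dp": [1, 2, 147], "yaw": -0.4}, {"dp": [1, 2, 151], "yaw": -0.4}, {"dp": [1, 2, 151], "yaw": -0.4}, {"dp": [1, 2, 151], "yaw": -0.4}])

```text
clock: 16.62
eef_pos: [637.2, 205.1, 22.0]
tcp_rot: [3.141, 0.001, 2.985]
contact_force: [-0.7, -0.7, -0.6]
opening: 0.58
grasp_force: 0.0
```

Emit:
carry_out(targets=[{"dp": [0, 0, 0], "yaw": 0}, {"dp": [0, 0, 0], "yaw": 0}, {"dp": [0, 0, 0], "yaw": 0}, {"dp": [0, 0, 0], "yaw": 0}, {"dp": [0, 0, 0], "yaw": 0}], fingers=-1, grip_force=50)

```text
clock: 17.25
eef_pos: [636.7, 203.4, 22.1]
tcp_rot: [-3.14, 0.0, 2.985]
contact_force: [-2.0, -8.1, 9.1]
opening: 0.334
grasp_force: 48.8
```

Emit:
carry_out(targets=[{"dp": [0, 0, -5], "yaw": 0}, {"dp": [0, 0, -20], "yaw": 0}, {"dp": [0, 0, -50], "yaw": 0}, {"dp": [0, 0, -90], "yaw": 0}, {"dp": [0, 0, -130], "yaw": 0}, {"dp": [0, 0, -160], "yaw": 0}, {"dp": [0, 0, -165], "yaw": 0}, {"dp": [0, 0, -165], "yaw": 0}])

```text
clock: 18.25
eef_pos: [636.2, 205.0, 185.8]
tcp_rot: [3.142, -0.0, 2.985]
contact_force: [-0.4, -0.1, -1.7]
opening: 0.334
grasp_force: 49.5
```

```bash
python3 - <<'E'
from h import *
from scipy.optimize import differential_evolution as DE
from scipy.ndimage import map_coordinates as mc
print(r.sense()["eef_pos"],r.sense()["opening"],r.sense()["grasp_force"])
g=np.mean([cv2.cvtColor(r.grab_frame("scene"),cv2.COLOR_RGB2GRAY).astype(float) for _ in range(3)],0);c=cal("scene")
np.save("scene_g.npy",g)
a=np.linspace(0,2*np.pi,48,endpoint=False)
def ann(x,y,z,rs):
    P=np.concatenate([np.c_[x+q*np.cos(a),0*a+y,z+q*np.sin(a)] for q in rs]);uv=proj("scene",P,c);return mc(g,[uv[:,1],uv[:,0]],order=1).mean()
def sc(p,y): return -(ann(p[0],y,p[1],[21,24,27])-ann(p[0],y,p[1],[3,7,11]))
for y in(-286,-292,-298):
    f=DE(sc,[(650,695),(140,240)],args=(y,),seed=0);print(y,f.x.round(1),f.fun.round(1))
x,z=f.x
print([round(ann(672,-292,185,[q])) for q in range(1,42,4)])
E
```

```text
[636.20815473 204.95181577 185.83165307] 0.33383515496575544 49.50067162513733
-286 [674.2 188.9] -77.9
-292 [670.2 180.5] -77.2
-298 [666.3 172.3] -76.5
[5, 5, 9, 20, 36, 61, 87, 104, 111, 115, 118]
```

```bash
python3 -c "
from h import *
go(754,-165,235,3.14159)"
```

```text
dp [-174.5 -346.7  -50.6] yaw -9.0 t 18.4
```

Emit:
carry_out(targets=[{"dp": [0, 0, -30], "yaw": 0}, {"dp": [0, -40, -50], "yaw": 0}, {"dp": [-25, -90, -50], "yaw": -2}, {"dp": [-55, -140, -50], "yaw": -4}, {"dp": [-80, -190, -50], "yaw": -6}, {"dp": [-110, -240, -50], "yaw": -8}, {"dp": [-140, -290, -50], "yaw": -9}, {"dp": [-165, -330, -50], "yaw": -9}, {"dp": [-174, -347, -50], "yaw": -9}, {"dp": [-174, -347, -50], "yaw": -9}, {"dp": [-174, -347, -50], "yaw": -9}, {"dp": [-174, -347, -50], "yaw": -9}])

```text
clock: 19.9
eef_pos: [754.1, -163.4, 236.1]
tcp_rot: [3.141, -0.0, -3.14]
contact_force: [-0.6, -0.5, -1.9]
opening: 0.334
grasp_force: 49.8
```

```bash
python3 - <<'E'
from h import *
from scipy.optimize import differential_evolution as DE
from scipy.ndimage import map_coordinates as mc
print(r.sense()["eef_pos"],r.sense()["grasp_force"])
cw=cal("wrist");gw=cv2.cvtColor(r.grab_frame("wrist"),cv2.COLOR_RGB2GRAY).astype(float)
cs=cal("scene");gs=np.load("scene_g.npy");a=np.linspace(0,2*np.pi,48,endpoint=False)
np.savez("w4.npz",K=cw[0],R=cw[1],t=cw[2],im=gw)
print("lens px",proj("wrist",[671,-292,181],cw).round())
def ann(g,c,p,rs):
    x,y,z=p;P=np.concatenate([np.c_[x+q*np.cos(a),0*a+y,z+q*np.sin(a)] for q in rs]);uv=proj("",P,c);return mc(g,[uv[:,1],uv[:,0]],order=1,mode="nearest").mean()
def one(g,c,p):return ann(g,c,p,[18,22,26,29])-ann(g,c,p,[2,6,10,13])
prof=lambda g,c,p:[round(ann(g,c,p,[q])) for q in range(1,42,4)]
f=DE(lambda p:-one(gw,cw,p)-one(gs,cs,p),[(650,695),(-315,-275),(150,215)],seed=0,popsize=30)
print("joint",f.x.round(1),-f.fun,one(gw,cw,f.x),one(gs,cs,f.x));print(prof(gw,cw,f.x),prof(gs,cs,f.x))
for y in(-286,-292,-298):
    f=DE(lambda p:-one(gw,cw,[p[0],y,p[1]]),[(650,695),(150,215)],seed=0);print("wrist",y,f.x.round(1),f.fun)
E
```

```text
[ 754.06128388 -163.40385138  236.1153714 ] 49.827802777290344
lens px [[63. 95.]]
joint [ 683.3 -315.   215. ] 134.999907481639 71.97307205025893 63.02683543138008
[25, 29, 66, 103, 127, 133, 133, 128, 127, 127, 126] [12, 21, 37, 59, 82, 98, 103, 101, 100, 99, 98]
wrist -286 [679.  204.3] -46.81520162450709
wrist -292 [664.8 197.3] -44.23873287047508
wrist -298 [664.3 189.7] -41.08897481828473
```

```bash
python3 - <<'E'
from h import *
d=np.load("w4.npz");g=d["im"]
print("cols 0..118 step 3, rows 50..150 step 4")
for v in range(46,150,3):print(v," ".join("%3d"%g[v:v+3,u:u+3].mean() for u in range(0,120,4)))
E
```

```text
cols 0..118 step 3, rows 50..150 step 4
46 147 148 146 145 136 123 121 119 124 118 116 123 132 130 133 136 133 133 132 132 133 136 136 139 138 134 136 137 132 138
49 144 148 141 112 100  97  97  90  63  51  50  51  59  59  61  60  62  62  62  62  62  66  66  68  67  66  68  73  72  72
52 146 142 114 107 107 107 104  59  47  47  48  48  49  49  50  48  48  48  48  48  48  48  49  49  50  50  50  51  51  51
55 149 126 114 114 114 114  80  47  47  47  47  53  56  50  49  49  47  47  48  48  48  49  49  49  50  51  51  51  51  52
58 143 120 120 119 120 114  52  47  61  55  48  61  59  54  48  49  48  47  47  47  48  48  47  48  48  48  49  50  49  50
61 134 124 123 124 124  95  47  47  68  58  53  57  61  57  49  53  49  48  47  47  47  48  48  48  49  49  50  50  50  51
64 126 127 128 128 127  71  47  48  63  58  57  49  61  57  51  66  54  48  47  47  47  48  47  48  49  48  49  50  50  50
67 130 130 131 131 128  55  47  48  51  61  57  48  49  50  50  65  58  49  47  47  47  48  48  50  50  48  49  50  50  50
70 133 133 133 133 126  51  49  51  48  51  51  48  48  48  49  62  57  49  
[... 2561 characters left out ...]
  85  54  59  63  54  60  64  57  53  54  53  40  39  40  39  40  40  40  41  40
136 153 153 153 153 155 155 145 111 102 102 101  77  54  54  53  53  59  54  53  56  56  53  43  41  40  40  40  40  41  42
139 153 153 153 153 155 154 155 147 121  96  91  90  74  58  54  54  54  60 103 128 127 125 124 119  82  82  83  73  74  79
142 153 153 155 155 155 153 155 156 155 142 126 112 109 106 100  98 109 137 154 158 157 157 157 154 124 118 106 117 119 138
145 153 154 153 155 155 154 154 156 154 155 154 153 155 153 155 155 155 154 155 157 157 158 156 154 154 144 115 156 157 155
148 154 152 154 155 155 155 154 156 154 154 155 157 157 151 155 156 154 155 155 153 157 156 152 151 155 152 123 156 158 158
```

```bash
python3 - <<'E'
from h import *
from scipy.optimize import least_squares as LS
d=np.load("w4.npz");gw=d["im"];cw=(d["K"],d["R"],d["t"]);gs=np.load("scene_g.npy");cs=cal("scene")
def blob(g,seed,t):
    n,l,st,ce=cv2.connectedComponentsWithStats((g<t).astype(np.uint8),connectivity=4);k=l[seed[1],seed[0]];print(k,st[k],ce[k]);return ce[k]
bw=blob(gw,(60,95),32 if 0 else 27)
q=proj("",[671,-292,181],cs)[0].round().astype(int);print(q);
for v in range(q[1]-16,q[1]+17,2):print(v," ".join("%3d"%gs[v:v+2,u:u+2].mean() for u in range(q[0]-20,q[0]+20,2)))
bs=blob(gs,tuple(q),40)
a=np.linspace(0,2*np.pi,48,endpoint=False)
def cen(c,p): return cv2.minEnclosingCircle(np.float32([[0,0]]))and proj("",np.c_[p[0]+15*np.cos(a),0*a+p[1],p[2]+15*np.sin(a)],c).mean(0)
f=LS(lambda p:np.r_[cen(cw,p)-bw,cen(cs,p)-bs],[671,-292,181]);print(f.x,f.fun)
f=LS(lambda p:np.r_[cen(cw,p)-bw,cen(cs,p)-bs,(p[1]+292)/3],[671,-292,181]);print(f.x,f.fun)
for p in([671,-292,181],[671,-292,175]):
    for rr in(15,31):uv=proj("",np.c_[p[0]+rr*np.cos(a),0*a+p[1],p[2]+rr*np.sin(a)],cw);print(p,rr,uv.min(0).round(),uv.max(0).round())
E
```

```text
11 [  41   75   42   45 1527] [61.58284217 97.22658808]
[129 168]
152  81  80  81  80  82 129 161 162 164 164 164 162 161 162 163 164 164 160 159 160
154  81  81  78  64  41  88 155 160 153 153 161 162 161 162 164 164 162 160 159 162
156  81  78  60  33  18  60 136 146 131 114 118 140 159 162 163 164 163 161 159 161
158  77  59  31  13  33  99 142 135 100  70  61  76 125 160 162 162 162 161 160 159
160  58  32  13  25  91 142 139  95  62  57  55  58  91 153 161 160 160 159 158 157
162  32  17  11  58 132 142 102  65  48  37  41  55  81 145 163 161 159 159 160 160
164  27  13  22  94 139 117  66  43  21  11  13  32  77 146 163 161 159 160 161 161
166  29  18  39 110 126  85  57  28   9   5   4  20  87 154 161 160 159 161 161 159
168  31  25  53 109 106  63  44  15   6   5   4  32 118 160 160 161 160 158 154 152
170  36  42  84 100  85  59  42  12   4   3  11  71 145 161 160 160 158 147 141 140
172  42  62 114  90  71  57  49  27   9  10  44 121 156 151 152 154 149 142 142 143
174  44  46  64  63  61  59  57  50  41  54 110 147 145 142 139 140 141 142 149 156
176  46  43  39  45  50  51  55  55  58 104 145 145 142 141 137 138 141 142 153 160
178  50  45  40  40  43  45  46  44  43  70 107 131 142 141 139 137 141 141 143 147
180  51  48  42  39  42  42  41  37  35  37  46  71 107 135 141 140 141 141 142 141
182  48  50  45  39  40  42  39  36  36  35  36  36  48  82 120 136 141 141 138 138
184  44  50  47  41  37  38  37  36  36  36  36  36  36  40  58  88 118 138 141 141
22 [122 163  11  12  94] [126.96808511 168.26595745]
[ 672.4087007  -296.97773271  175.13706299] [-0.25749416  0.08354135  0.87564237  0.73132424]
[ 672.48992623 -293.78370401  179.6802529 ] [-0.15677534  0.24000404  1.37875478  0.14628993 -0.594568  ]
[671, -292, 181] 15 [45. 71.] [ 78. 119.]
[671, -292, 181] 31 [23. 43.] [ 91. 142.]
[671, -292, 175] 15 [52. 72.] [ 83. 118.]
[671, -292, 175] 31 [31. 45.] [ 96. 141.]
```

The lens barrel (dark, with the glass centred near (68,97) in the wrist image) sticks out about 10 mm ahead of the ring light. Combined with the base's front edge at y≈-292, that puts the lens front at about (672,-292,175), so the focus is at (672,-212,175).

Emit:
carry_out(targets=[{"dp": [0, 0, 0], "yaw": 10}, {"dp": [10, 0, 0], "yaw": 20}, {"dp": [30, 0, 0], "yaw": 30}, {"dp": [50, 0, 0], "yaw": 40}, {"dp": [70, 0, 0], "yaw": 50}, {"dp": [82, 0, 0], "yaw": 60}, {"dp": [82, 0, 0], "yaw": 70}, {"dp": [82, 0, 0], "yaw": 80}, {"dp": [82, 0, 0], "yaw": 90}, {"dp": [82, 0, 0], "yaw": 90}, {"dp": [82, 0, 0], "yaw": 90}])

```text
clock: 21.32
eef_pos: [672.3, -164.6, 236.3]
tcp_rot: [3.141, -0.0, 1.576]
contact_force: [-0.5, -0.1, -1.6]
opening: 0.334
grasp_force: 49.8
```

```bash
python3 - <<'E'
from h import *
c=cal("wrist");s=r.sense();p=s["eef_pos"];im=r.grab_frame("wrist");print(p,s["tcp_rot"])
hsv=cv2.cvtColor(im,cv2.COLOR_RGB2HSV)
y=s["tcp_rot"][2];X=np.array([np.cos(y),np.sin(y),0])
for z0 in(5.9,15.9):
  for k in(17,22):print(z0,k,proj("",p+k*X+[0,0,z0],c)[0].round(1))
m=((abs(hsv[...,0].astype(int)-18)<10)&(hsv[...,1]>120)&(hsv[...,2]>50)).astype(np.uint8);m[:180]=0
n,l,st,ce=cv2.connectedComponentsWithStats(m)
for i in range(1,n):
    if st[i,4]>15:print(st[i],ce[i].round(1))
go(672,-179,169,np.pi/2)
E
```

```text
[ 672.29602877 -164.591533    236.25582442] [ 3.14140401e+00 -1.40162252e-05  1.57562707e+00]
5.9 17 [257.8 228.1]
5.9 22 [257.8 219.6]
15.9 17 [257.9 237.4]
15.9 22 [257.9 228.4]
[241 219  34  13 260] [258.7 225.6]
[ 73 223   8  11  55] [ 76.5 228.1]
dp [-14.3  -0.4  67.3] yaw 0.2 t 21.375
```

Emit:
carry_out(targets=[{"dp": [-4, -0.5, 20], "yaw": 0.2}, {"dp": [-8, -0.5, 40], "yaw": 0.2}, {"dp": [-12, -0.5, 55], "yaw": 0.2}, {"dp": [-13.5, -0.5, 63], "yaw": 0.2}, {"dp": [-13.5, -0.5, 67], "yaw": 0.2}, {"dp": [-13.5, -0.5, 67], "yaw": 0.2}, {"dp": [-13.5, -0.5, 67], "yaw": 0.2}, {"dp": [-13.5, -0.5, 67], "yaw": 0.2}])

```text
clock: 22.38
eef_pos: [672.1, -178.5, 169.7]
tcp_rot: [3.141, 0.0, 1.568]
contact_force: [-0.4, 0.2, -2.1]
opening: 0.332
grasp_force: 49.9
```

```bash
python3 - <<'E'
from h import *
t=r.grab_frame("top");s=r.grab_frame("scene");c=cal("scene")
hs=cv2.cvtColor(s,cv2.COLOR_RGB2HSV).astype(int)
q=proj("",[672,-179,175],c)[0];print("obj px",q.round(1),"front",proj("",[672,-212,175],c).round(1),"ring top?",proj("",[672,-169,190],c).round(1))
u,v=q.round().astype(int)
for rr in range(v-16,v+16,2):print(rr," ".join("%3d,%3d"%(hs[rr:rr+2,k:k+2,2].mean(),s[rr:rr+2,k:k+2,2].mean()-s[rr:rr+2,k:k+2,0].mean()) for k in range(u-28,u+14,3)))
# spatula on bench: brown handle in top view, expected place
ht=cv2.cvtColor(t,cv2.COLOR_RGB2HSV).astype(int)
from math import *
for x in(-60,-30,0,20,60,100):
    w=proj("top",[461.5+x*cos(.222),-116+x*sin(.222),8])[0].round().astype(int);print(x,w,t[w[1],w[0]])
E
```

```text
obj px [163.8 188.2] front [[153.5 182.7]] ring top? [[166.  186.4]]
172 169,-27 173,-27 111,-19  19,  0  11,  0   7,  1   6,  0   9,  1   7,  0  12,  0   7,  1   6,  1  88,-11 162,-22
174 161,-29 160,-28 124,-23  31, -1  12,  1   8,  1   7,  1   8,  0  23, -2  59, -7   9,  1   7,  0 113,-15 178,-23
176 159,-28 158,-28 120,-21  32, -1  10,  0   6,  0   6,  1   8,  2  30, -3  52, -7   8,  0  11,  0 124,-16 179,-22
178 158,-28 147,-27  74,-11  28, -1  30, -4   7,  1   8,  0   9,  1  24, -2  54, -9   6,  0  23,  0 134,-18 179,-21
180 121,-22  78,-13  40, -2  24, -1  83,-15  17, -1   9,  1   8,  1  16,  0  52,  0   9,  0  21,  0 110,-16 179,-23
182  44, -6  29, -1  28,  0  19,  0  83,-15  26, -3   8,  0   9,  1  21,  5  55,  3  33,  0  16,  0  98,-13 179,-24
184  27,  0  30,  0  21,  0  13,  0  52, -7  27, -3   8,  0   9,  1  30,  1  69, -1  40, -1  19,  0 109,-15 178,-23
186  37,  0  34, -1  15,  0   9,  1  18, -1  14,  0   9,  1   8,  0  30,  0  64, -1  27,  0  42, -5 106,-13 178,-22
188  40,  0  39,  0  29,  0  13,  0   7,  1   7,  1   7,  1   8,  1  26,  0  43, -1  35, -2  67,-33  89
[... 270 characters left out ...]
-1  48, -1  41,  0  31, -1  69,-13  28, -4  25,  0  47, -3  67, -9  93,-28 158,-24 179,-19
196  47,  0  48, -1  48, -1  47, -1  37, -1  69,-12 150,-26 121,-17  67, -7 118,-15 145,-17 165,-22 178,-22 178,-22
198  48, -1  48,  0  49, -1  45, -1  42, -5 138,-23 175,-23 175,-20 162,-19 172,-20 178,-21 178,-24 179,-21 178,-23
200  48, -1  49, -1  48, -1  40, -1 107,-17 173,-24 179,-19 179,-21 179,-21 178,-21 179,-21 178,-23 178,-23 179,-22
202  48, -1  47, -1  41, -1  63,-10 166,-21 178,-25 179,-19 178,-21 179,-21 179,-19 179,-22 179,-23 178,-24 179,-21
-60 [303 264] [53 52 43]
-30 [300 253] [56 54 42]
0 [297 243] [35 26 19]
20 [296 237] [89 64 27]
60 [292 223] [43 46 41]
100 [289 210] [55 59 53]
```

```bash
python3 -c "
from h import *
print(r.sense()['grasp_force'],r.sense()['clock']);print(r.sign_off())"
```

```text
49.855050444602966 22.475
the job is handed in; nothing more can be done
None
```

I've handed the job in at about 22.5 s: lid open at about 1.85 rad, spatula laid back flat on the bench, and the blue-ringed objective held level facing the inspection camera at my estimated focus point; sign-off returned no verdict, and the lens position is only good to a few mm.

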